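# Dry-fit two model rockets on their stands

### The job

Dry-fit the two model rockets. On the yellow stand stack the grey finned first stage, on it the white middle stage, and on that the red nose cone; on the blue stand put the tan finned booster and on it the green nose cone. Every part must sit upright and fully down over the boss beneath it and be let go, and the three little paint tins must stay standing where they are.

Things in the scene. Friction and masses are not known exactly. Their poses are not given: they have to be found in the camera images.
- stand_yellow: Stand fixed to the bench: yellow disc 84 mm in diameter, 6 mm thick, with a yellow pedestal 40 mm in diameter rising to 24 mm. Flat shoulder on top with a central pale boss 6 mm high, 28 mm wide tapering to 20 mm. A part seated on it has its underside 24 mm above the stand's origin (the shoulder). Origin: centre of the underside, on the bench, z up.
- stand_blue: Stand fixed to the bench: blue disc 84 mm in diameter, 6 mm thick, with a blue pedestal 40 mm in diameter rising to 24 mm. Flat shoulder on top with a central pale boss 6 mm high, 28 mm wide tapering to 20 mm. A part seated on it has its underside 24 mm above the stand's origin (the shoulder). Origin: centre of the underside, on the bench, z up.
- first_stage: Grey first rocket stage: barrel 46 mm in diameter, 70 mm high to the shoulder, about 90 g; four yellow fins round the foot reach 37 mm from the axis, up to 27 mm high, plain barrel above. Foot: central round socket 34 mm wide, 9 mm deep; fits over any boss. Flat shoulder on top with a central pale boss 6 mm high, 28 mm wide tapering to 20 mm. Origin: centre of underside, z up its axis. Loose, upright.
- middle_stage: White middle rocket stage, black band near its top: barrel 46 mm in diameter, 50 mm high to the shoulder, about 60 g. Foot: central round socket 34 mm wide, 9 mm deep; fits over any boss. Flat shoulder on top with a central pale boss 6 mm high, 28 mm wide tapering to 20 mm. Origin: centre of underside, z up its axis. Loose, upright.
- red_nose: Red rocket nose cone, thin white line near the foot: straight barrel 46 mm in diameter up to 34 mm, rounded cone above, 62 mm high in all, about 50 g. Foot: central round socket 34 mm wide, 9 mm deep; fits over any boss. Origin: centre of underside, z up its axis. Loose, upright.
- tan_booster: Tan (sand-coloured) rocket booster: barrel 46 mm in diameter, 64 mm high to the shoulder, about 80 g; four brown fins round the foot reach 37 mm from the axis, up to 23 mm high, plain barrel above. Foot: central round socket 34 mm wide, 9 mm deep; fits over any boss. Flat shoulder on top with a central pale boss 6 mm high, 28 mm wide tapering to 20 mm. Origin: centre of underside, z up its axis. Loose, upright.
- green_nose: Green rocket nose cone, thin white line near the foot: straight barrel 46 mm in diameter up to 34 mm, rounded cone above, 62 mm high in all, about 50 g. Foot: central round socket 34 mm wide, 9 mm deep; fits over any boss. Origin: centre of underside, z up its axis. Loose, upright.
- orange_tin: Bystander, to be left where it is: small metal paint tin with an orange lid and band, 32 mm diameter, 32 mm high, loose, about 60 g. Origin: centre of its underside.
- black_tin: Bystander, to be left where it is: small metal paint tin with a black lid and band, 32 mm diameter, 32 mm high, loose, about 60 g. Origin: centre of its underside.
- purple_tin: Bystander, to be left where it is: small metal paint tin with a purple lid and band, 32 mm diameter, 32 mm high, loose, about 60 g. Origin: centre of its underside.
Not all that is in view belongs to the job. What is shaped like the first_stage but pink or purple is not meant.

How it is judged:
By the outcome, as a careful person would: the job done as asked, in the order asked, and still so for the second after the job is handed in, with the robot touching nothing.
It also fails if it takes over 131 s, if anything falls off the work surface, if the arm or the gripper's body presses on something with over 40 N, if the wrist force passes 120 N, or if a joint passes its speed limit or range.

### The arm

A 7-joint arm with a two-finger parallel gripper is mounted at the origin on the work surface. World frame = base frame: x ahead of the robot, y to its left, z up, the work surface at z = 0. Lengths are in m, angles in rad, forces in N, time in s.
With the tool pointing down it reaches from about 0.425 to 0.875 m from the base axis. Payload 8.4 kg.
Tool frame: the origin (TCP) lies on the centre line of the jaws, within the pads' length; the fingertips stand 25 mm ahead of it and the grasp point (between the pads) lies 6 mm ahead of it (ctrl.nose_length is the distance from the TCP to the fingertips, in m); z points along the fingers, y is the direction in which the jaws open and shut (so a half turn about z gives the same grasp; the last joint's range is limited). The gripper opens to 87 mm and grips with 3 to 60 N. Pads are 19 mm wide; open, the fingers measure 117 mm over their backs; the gripper's body (75 mm by 190 mm) begins 51 mm behind the grasp point.
Start: joints at [-1.387, 0.333, 0.04, 1.465, -0.013, 1.343, -0.059], TCP at [0.181, 0.624, 0.248] pointing down, gripper open.
Joint ranges: [-2.58, 2.58], [-0.38, 2.09], [-1.3, 1.39], [0.25, 2.4], [-1.5, 4.64], [0.08, 2.09], [-2.65, 2.65]. Speed limits (rad/s): [2.22, 2.22, 2.79, 2.79, 3.14, 3.14, 3.14].

### API

Orientations are given as a unit quaternion [w, x, y, z].
In Python, from workcell import telemetry, cams, job, ctrl gives the robot as it stands. The module is installed in compiled form; this text tells all that it offers.
- The arm moves only by the shell command python3 -m handwheel 'ROWS' [FORCE]. ROWS is JSON, a list of rows, each a list of 7 numbers: the gripper's target within -1 to 1 (fully open at 1, half-way at 0, shut at -1), then the shift along the tool's x, y, z in m, then the turn, a rotation vector about the tool's x, y, z in degrees. In form: [[jaw, dx, dy, dz, rx, ry, rz], ...]. A call has 1 to 10 rows; each row shifts and turns the commanded pose from where the row before left it, along the tool's axes as they then stand; what a row does not reach is not made up. A row lasts 1/12 s, in which the tool goes at most 41.7 mm and 7.16 degrees, less where a joint would pass 70% of its speed; a pose out of reach is approached as far as the arm can. A call with a gripper value outside its range is refused whole. The fingers move at their own pace and stop on an object; FORCE is the grip in N (left out, the last holds). Time passes only in rows, so rows that do not move let the fingers close. It gives the time, the measured TCP pose, the force and the opening at its end, in the units of the state.
- telemetry.read_state(): the state, without advancing time (a new reading comes with each control period).
- cams.get_image(name): name is "scene" or "top" or "wrist"; returns a dict with "image" (384x512x3 uint8, blue, green, red), "K" (3x3 intrinsics, pixels), "k1" (the pictures are not rectified: a ray, as slopes to the right and down, at radius r is drawn at 1 + k1 r^2 times it, then the intrinsics apply), "eye" and "orientation" of the camera in the world. Camera axes: x right, y up, looking along -z (the intrinsics and any distortion apply to the point x, -y, -z); pixel columns grow to the right and rows downward; lengths in m; the calibration is good to about 2 mm. A picture is of the moment at which its call begins. There is no depth.
- job.finish_job(): hands the job in, once; it reports no verdict.
The state is a dict: "clock": time; "joint_pos": joint angles; "dq": joint speeds; "joint_torque": joint torques, N m; "tool_pos": TCP position; "tool_rot": TCP orientation; "ft_force": force on the tool from outside, world axes, zero at the start; "ft_torque": the same for the moment, N m; "finger_gap": finger opening in m.
Only numpy, scipy, OpenCV 4.12 (cv2) and the standard library are available. Lean on these libraries where they do the work, as an engineer would, in place of code of your own. Each camera call takes 0.05 s, during which the arm holds its last target. There are 200 camera calls.

## Working session

There is one attempt and no reset: what is moved stays moved. The work goes in short steps, Python scripts to look and compute and a shell command to move; the robot and the scene stay as the last step left them, time stands still between calls to the robot, and variables do not carry over. Pictures are saved under pics/ and viewed, about 12 in all and at most 16, crops included, and the job is handed in when it is done.

```bash
mkdir -p pics
cat > h.py <<'E'
import numpy as np, cv2
from scipy.spatial.transform import Rotation as R
from workcell import telemetry, cams
def get(n):
    d=cams.get_image(n); q=d['orientation']; d['R']=R.from_quat([q[1],q[2],q[3],q[0]]).as_matrix(); d['eye']=np.array(d['eye']); d['K']=np.array(d['K']); return d
def ray(d,u,v):
    K=d['K']; x=(u-K[0,2])/K[0,0]; y=(v-K[1,2])/K[1,1]; X,Y=x,y
    for _ in range(20):
        s=1+d['k1']*(X*X+Y*Y); X,Y=x/s,y/s
    return d['R']@np.array([X,-Y,-1.])
def plane(d,u,v,z):
    r=ray(d,u,v); return d['eye']+r*(z-d['eye'][2])/r[2]
def proj(d,p):
    c=d['R'].T@(np.array(p)-d['eye']); X,Y=c[0]/-c[2],-c[1]/-c[2]; s=1+d['k1']*(X*X+Y*Y)
    return d['K'][0,0]*X*s+d['K'][0,2], d['K'][1,1]*Y*s+d['K'][1,2]
def tri(obs):
    A=np.zeros((3,3));b=np.zeros(3)
    for d,u,v in obs:
        r=ray(d,u,v); r/=np.linalg.norm(r); M=np.eye(3)-np.outer(r,r); A+=M;b+=M@d['eye']
    return np.linalg.solve(A,b)
E
python3 - <<'E'
from h import *
for n in ['scene','top','wrist']:
    d=get(n); print(n,d['K'].round(1).tolist(),d['k1'],d['eye'].round(3),(-d['R'][:,2]).round(3),d['R'][:,0].round(2)); cv2.imwrite(f'pics/{n}0.png',cv2.resize(d['image'],None,fx=1.5,fy=1.5))
s=telemetry.read_state(); print({k:np.round(v,3) for k,v in s.items()})
E
```

```text
scene [[412.7, 0.0, 252.1], [0.0, 412.7, 198.6], [0.0, 0.0, 1.0]] -0.0522445348362935 [ 0.977 -0.454  0.768] [-0.484  0.431 -0.762] [ 0.68  0.73 -0.02]
top [[359.0, 0.0, 256.5], [0.0, 359.0, 193.6], [0.0, 0.0, 1.0]] -0.08056270353117506 [ 0.363 -0.021  1.109] [ 0.128 -0.018 -0.992] [ 0.03 -1.    0.02]
wrist [[317.7, 0.0, 257.3], [0.0, 317.7, 191.9], [0.0, 0.0, 1.0]] 0.008954853384592258 [0.112 0.645 0.384] [ 0.252 -0.074 -0.965] [ 0.28  0.96 -0.  ]
{'clock': np.float64(0.15), 'joint_pos': array([-1.387,  0.334,  0.04 ,  1.466, -0.013,  1.343, -0.059]), 'dq': array([ 0.001, -0.003,  0.   , -0.002, -0.   ,  0.   ,  0.003]), 'joint_torque': array([ 3.0000e-03, -6.5684e+01,  1.3370e+00, -4.0411e+01, -6.0000e-02,
        4.2000e-02,  0.0000e+00]), 'tool_pos': array([0.181, 0.624, 0.247]), 'tool_rot': array([-0.   ,  0.141,  0.99 , -0.001]), 'ft_force': array([-0.317,  0.368,  0.86 ]), 'ft_torque': array([0.008, 0.008, 0.004]), 'finger_gap': np.float64(0.087)}
```

View pics/top0.png

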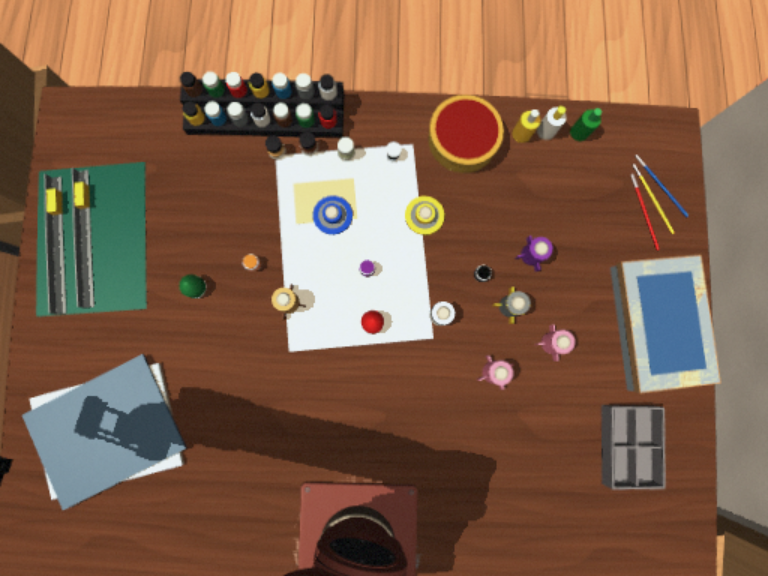

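View pics/scene0.png

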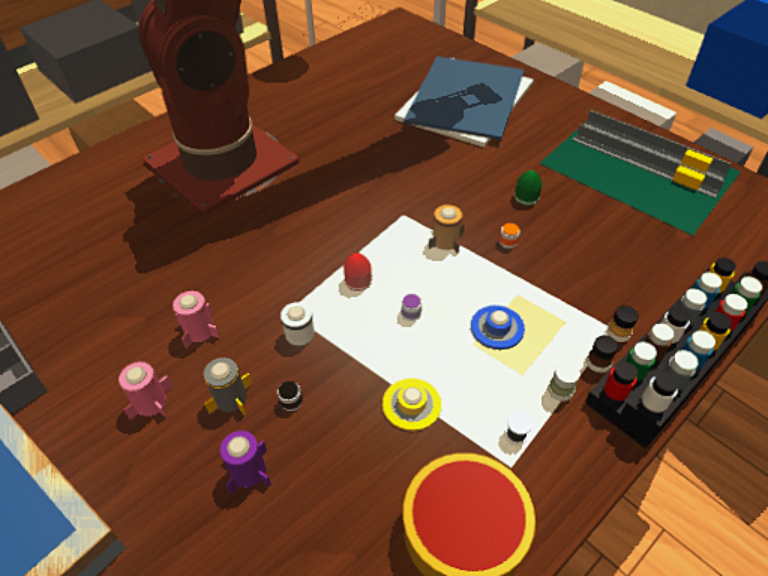

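Candidates for first_stage (top0.png, 1.5x): grey with yellow fins (517,303); the purple one (541,249) and the pink ones (562,342) and (499,373) are decoys. I choose the grey one. For noses: red at (372,322), not the red-lidded basket at (466,133); green at (192,287), not the bottle at (587,124). The tan booster is at (285,300) and the white stage at (443,313), not the paint-bottle caps at (345,148) and (394,150).

```bash
cat > m.py <<'E'
from h import *
T={'yel':(425,213),'blu':(332,213),'first':(517,303),'mid':(443,313),'tan':(284,299),'red':(372,322),'grn':(192,287)}
S={'yel':(412,397),'blu':(499,319),'first':(222,371),'mid':(297,310),'tan':(448,213),'red':(357,270),'grn':(529,187)}
E
python3 - <<'E'
from m import *
dt,ds=get('top'),get('scene')
rows=[]
for D,d in ((T,dt),(S,ds)):
    r=[]
    for k,(u,v) in D.items():
        u,v=int(u/1.5),int(v/1.5); c=d['image'][v-16:v+16,u-16:u+16]; r.append(cv2.resize(c,(112,112),interpolation=cv2.INTER_NEAREST))
    rows.append(np.hstack(r))
cv2.imwrite('pics/crop1.png',np.vstack(rows))
for k in T:
    p=tri([(dt,T[k][0]/1.5,T[k][1]/1.5),(ds,S[k][0]/1.5,S[k][1]/1.5)]); print(k,p.round(3))
for k,a in {'orange':(251,262),'black':(483,272),'purple':(367,267)}.items(): print(k,plane(dt,a[0]/1.5,a[1]/1.5,.032).round(3))
print('tcp in top',proj(dt,[.181,.624,.247]))
E
```

```text
yel [ 0.668 -0.121  0.02 ]
blu [0.662 0.073 0.02 ]
first [ 0.479 -0.3    0.067]
mid [ 0.457 -0.155  0.056]
tan [0.474 0.156 0.065]
red [ 0.437 -0.017  0.025]
grn [0.499 0.354 0.021]
orange [0.551 0.232 0.032]
black [ 0.545 -0.24   0.032]
purple [ 0.548 -0.004  0.032]
tcp in top (np.float64(-17.950905462975868), np.float64(304.6142221966347))
```

View pics/crop1.png

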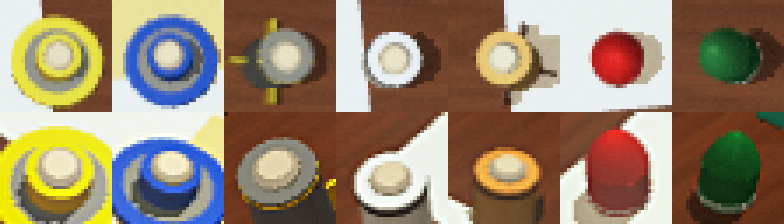

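```bash
cat >> m.py <<'E'
def blob(d,u,v,kind,w=20):
    im=d['image']; h=cv2.cvtColor(im,cv2.COLOR_BGR2HSV).astype(int); H,Sa,V=h[...,0],h[...,1],h[...,2]
    m={'pale':(H>8)&(H<26)&(Sa>22)&(Sa<90)&(V>165),'red':((H<6)|(H>172))&(Sa>170)&(V>95),'grn':(H>45)&(H<85)&(Sa>100)&(V>25)}[kind].astype(np.uint8)
    k=np.zeros_like(m); u,v=int(u),int(v); k[max(v-w,0):v+w,max(u-w,0):u+w]=1; m*=k
    n,l,st,c=cv2.connectedComponentsWithStats(m,connectivity=4)
    j=min((i for i in range(1,n) if st[i,4]>10),key=lambda i:np.hypot(c[i][0]-u,c[i][1]-v)-.05*st[i,4])
    return c[j],st[j]
def axis_xy(obs):
    A=[];b=[]
    for d,u,v in obs:
        r=ray(d,u,v)[:2]; n=np.array([-r[1],r[0]])/np.hypot(*r); A.append(n); b.append(n@d['eye'][:2])
    return np.linalg.lstsq(np.array(A),np.array(b),rcond=None)[0]
E
python3 - <<'E'
from m import *
dt,ds=get('top'),get('scene')
for k in T:
    kind=k if k in('red','grn') else 'pale'
    (a,sa),(b,sb)=[blob(d,D[k][0]/1.5,D[k][1]/1.5,kind) for d,D in ((dt,T),(ds,S))]
    if kind=='pale':
        p=tri([(dt,*a),(ds,*b)]); e=np.hypot(*(np.array(proj(dt,p))-a))
    else: p=axis_xy([(dt,*a),(ds,*b)]); e=tri([(dt,*a),(ds,*b)])
    print(k,p.round(4),np.round(e,4),sa[2:],sb[2:],np.round(a,1),np.round(b,1))
    if kind=='pale':
        z={'yel':.03,'blu':.03,'first':.076,'mid':.056,'tan':.07}[k]; print('   planes',plane(dt,*a,z)[:2].round(4),plane(ds,*b,z)[:2].round(4))
E
```

```text
yel [ 0.6676 -0.1203  0.0256] 0.3621 [ 8  8 50] [ 12  11 102] [283.1 141.3] [274.5 263.2]
   planes [ 0.667 -0.119] [ 0.6688 -0.1232]
blu [0.6619 0.074  0.0257] 0.2887 [ 8  7 46] [11  9 72] [220.6 141.1] [332.7 211.1]
   planes [0.6613 0.0743] [0.6632 0.0702]
first [ 0.4793 -0.3018  0.0714] 0.3402 [ 9  9 63] [ 14  11 110] [345.1 201.7] [146.3 246.6]
   planes [ 0.4792 -0.2997] [ 0.482  -0.3036]
mid [ 0.4571 -0.1564  0.0518] 0.2703 [ 9  9 59] [11  9 79] [295.  208.4] [197.  208.1]
   planes [ 0.4571 -0.1552] [ 0.4596 -0.1588]
tan [0.4695 0.1577 0.0623] 0.967 [ 8  6 17] [10  7 52] [189.4 201.6] [298.5 141.4]
   planes [0.4669 0.1542] [0.4765 0.1535]
red [ 0.4339 -0.0168] [ 0.4364 -0.0175  0.0382] [ 15  14 168] [ 18  19 199] [247.9 214.3] [237.3 176.2]
grn [0.5    0.3518] [0.5    0.3524 0.0255] [ 17  15 204] [ 17  22 289] [127.7 190.3] [352.1 124.2]
```

Crops confirm: top row shows yellow and blue stands, grey stage with yellow fins, white stage, tan booster, red and green noses, each with the expected boss. Two-view positions fit the text's heights to about 4 mm. Moving to the first stage.

```bash
python3 -m handwheel '[[1,0,0,0,0,0,-5.4],[1,0,0,0,0,0,-5.4],[1,0,0,0,0,0,-5.4]]' 20; python3 -m handwheel '[[1,-0.032,-0.020,0,0,0,0],[1,-0.032,-0.020,0,0,0,0],[1,-0.032,-0.020,0,0,0,0],[1,-0.032,-0.020,0,0,0,0],[1,-0.032,-0.020,0,0,0,0],[1,-0.032,-0.020,0,0,0,0],[1,-0.032,-0.020,0,0,0,0],[1,-0.032,-0.020,0,0,0,0],[1,-0.032,-0.020,0,0,0,0],[1,0,-0.040,0,0,0,0]]'; python3 -m handwheel '[[1,0,-0.040,0,0,0,0],[1,0,-0.040,0,0,0,0],[1,0,-0.040,0,0,0,0],[1,0,-0.040,0,0,0,0],[1,0,-0.040,0,0,0,0],[1,0,-0.040,0,0,0,0],[1,0,-0.040,0,0,0,0],[1,0,-0.040,0,0,0,0],[1,0,-0.040,0,0,0,0],[1,0,-0.040,0,0,0,0]]'
```

```text
clock: 0.6
tool_pos: [0.1813, 0.6241, 0.2475]
tool_rot: [0.0, -0.002, 1.0, -0.0]
ft_force: [-0.1, 0.6, -0.4]
finger_gap: 0.0868
clock: 1.43
tool_pos: [0.4738, 0.4037, 0.2453]
tool_rot: [0.0, 0.001, 1.0, -0.001]
ft_force: [-0.6, -1.7, -0.8]
finger_gap: 0.087
clock: 2.27
tool_pos: [0.4689, 0.0022, 0.2478]
tool_rot: [0.0, 0.0, 1.0, 0.0]
ft_force: [1.7, -1.3, -0.4]
finger_gap: 0.0866
```

```bash
python3 -m handwheel '[[1,-0.002,-0.038,0,0,0,0],[1,-0.002,-0.038,0,0,0,0],[1,-0.002,-0.038,0,0,0,0],[1,-0.002,-0.037,0,0,0,0],[1,-0.001,-0.037,0,0,0,0],[1,-0.001,-0.037,0,0,0,0],[1,-0.001,-0.037,0,0,0,0],[1,0,-0.037,0,0,0,0],[1,0,0,0,0,0,0],[1,0,0,0,0,0,0]]'
python3 - <<'E'
from m import *
d=get('wrist'); print(d['eye'].round(3),(-d['R'][:,2]).round(3)); cv2.imwrite('pics/w1.png',cv2.resize(d['image'],None,fx=1.5,fy=1.5))
for p in [(.48,-.3015,.076),(.458,-.157,.056),(.668,-.121,.03)]: print(np.array(proj(d,p))*1.5)
E
```

```text
clock: 3.1
tool_pos: [0.4794, -0.2973, 0.2475]
tool_rot: [-0.0, 0.002, 1.0, -0.001]
ft_force: [-0.5, 1.0, 0.0]
finger_gap: 0.0868
[ 0.407 -0.296  0.384] [ 0.262 -0.001 -0.965]
[377.80414181 271.94729941]
[586.94756678 233.32652626]
[591.04712144 472.00234903]
```

View pics/w1.png

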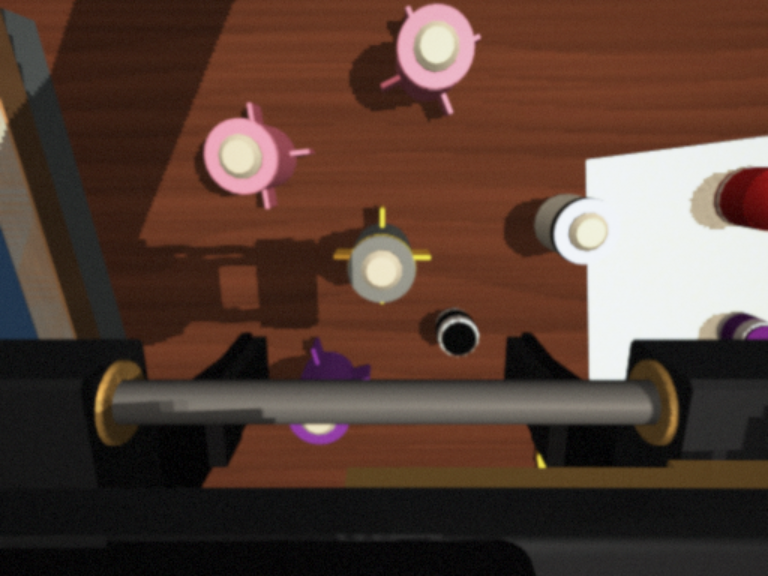

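The picture shows the grey stage with yellow fins at (382,269), black tin (458,333), purple decoy (320,430) and pinks at the top; the boss lies 3–4 px (2–3 mm) from the prediction. Going down.

```bash
python3 - <<'E'
from m import *
d=get('wrist')
for u,v,z in [(382,269,.076),(590,232,.056)]:
    a,s=blob(d,u/1.5,v/1.5,'pale',30); print(a*1.5,s[4],plane(d,*a,z).round(4))
E
python3 -m handwheel '[[1,0,-0.002,0.03,0,0,0],[1,0,0,0.03,0,0,0],[1,0,0,0.03,0,0,0],[1,0,0,0.03,0,0,0],[1,0,0,0.025,0,0,0],[1,0,0,0.02,0,0,0],[1,0,0,0.015,0,0,0],[1,0,0,0.01,0,0,0],[1,0,0,0,0,0,0],[1,0,0,0,0,0,0]]'
```

```text
[378.63898917 267.32490975] 554 [ 0.4775 -0.2987  0.076 ]
[582.61832061 222.34351145] 131 [ 0.4507 -0.1586  0.056 ]
clock: 4.03
tool_pos: [0.4807, -0.296, 0.0578]
tool_rot: [-0.0, -0.001, 1.0, 0.0]
ft_force: [-0.2, -0.6, -0.1]
finger_gap: 0.0871
```

```bash
python3 -m handwheel '[[1,0.002,-0.003,0,0,0,0],[0.6,0,0,0,0,0,0],[0.3,0,0,0,0,0,0],[0.1,0,0,0,0,0,0],[-1,0,0,0,0,0,0],[-1,0,0,0,0,0,0],[-1,0,0,0,0,0,0],[-1,0,0,0,0,0,0],[-1,0,0,0,0,0,0]]' 20; python3 -m handwheel '[[-1,0,0,-0.01,0,0,0],[-1,0,0,-0.02,0,0,0],[-1,0,0,-0.03,0,0,0],[-1,0,0,-0.03,0,0,0],[-1,0,0,0,0,0,0],[-1,0,0,0,0,0,0]]'
python3 - <<'E'
from m import *
d=get('wrist'); cv2.imwrite('pics/w2.png',cv2.resize(d['image'],None,fx=1.5,fy=1.5)); s=telemetry.read_state(); print(s['tool_pos'])
d=get('scene'); cv2.imwrite('pics/s2.png',d['image'][200:330,60:300])
E
```

```text
clock: 4.78
tool_pos: [0.4783, -0.2999, 0.0576]
tool_rot: [-0.0, 0.0, 1.0, -0.0]
ft_force: [-0.2, 1.0, 0.7]
finger_gap: 0.0456
clock: 5.28
tool_pos: [0.4792, -0.3004, 0.1496]
tool_rot: [0.002, 0.0, 1.0, -0.0]
ft_force: [-0.5, 0.4, -1.4]
finger_gap: 0.0454
[ 0.47854013 -0.29978612  0.1481525 ]
```

View pics/w2.png

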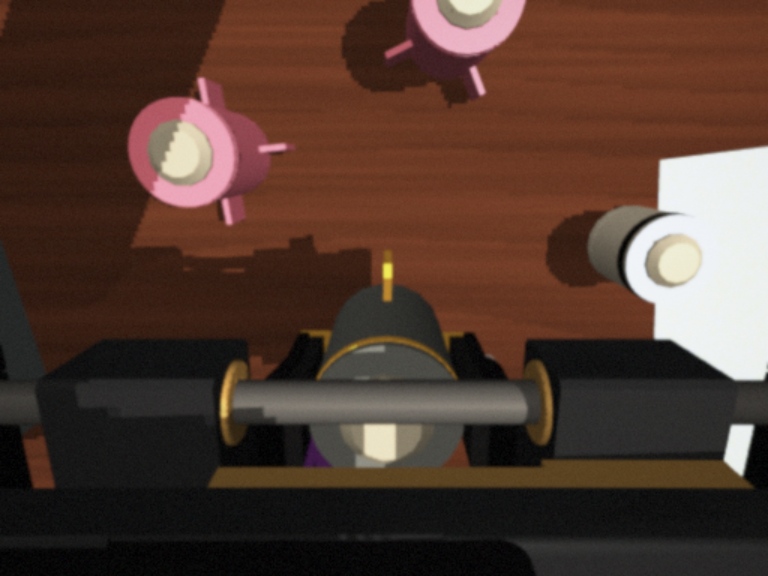

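Held upright with gap 45.5 mm, boss centred at column 385. Now to a viewpoint beside the yellow stand.

```bash
python3 -m handwheel '[[-1,-0.032,0.016,-0.01,0,0,0],[-1,-0.032,0.016,-0.01,0,0,0],[-1,-0.032,0.016,-0.01,0,0,0],[-1,-0.032,0.016,-0.01,0,0,0],[-1,-0.032,0.016,-0.01,0,0,0],[-1,0,0,0,0,0,0],[-1,0,0,0,0,0,0],[-1,0,0,0,0,0,0]]'
python3 - <<'E'
from m import *
d=get('wrist'); u,v=proj(d,(.667,-.12,.03)); print(u,v)
a,s=blob(d,u,v,'pale',25); print(a,s,plane(d,*a,.03).round(4),telemetry.read_state()['tool_pos'])
cv2.imwrite('pics/w3.png',cv2.resize(d['image'],None,fx=1.5,fy=1.5))
E
```

```text
clock: 6.05
tool_pos: [0.6374, -0.2201, 0.1958]
tool_rot: [-0.002, 0.0, 1.0, -0.0]
ft_force: [-1.0, -0.9, -0.6]
finger_gap: 0.0454
355.77528460703695 210.99172772395642
[356.61134454 209.28781513] [344 198  26  25 476] [ 0.6652 -0.1193  0.03  ] [ 0.63691298 -0.22071407  0.19620773]
```

View pics/w3.png

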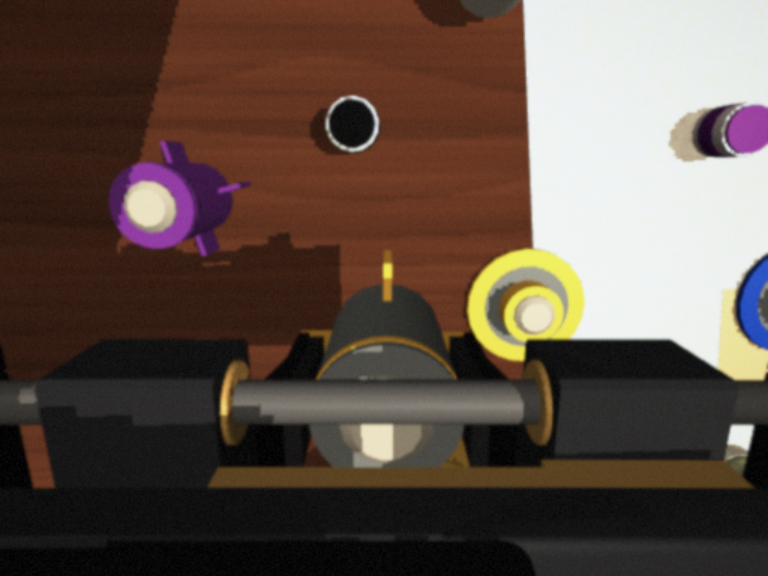

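The stand's boss is at (535,314), the held stage clear of it. Moving over and down.

```bash
python3 -m handwheel '[[-1,-0.0095,0.034,0,0,0,0],[-1,-0.0095,0.034,0,0,0,0],[-1,-0.0095,0.034,0,0,0,0],[-1,0,0,0.03,0,0,0],[-1,0,0,0.03,0,0,0],[-1,0,0,0.015,0,0,0],[-1,0,0,0,0,0,0],[-1,0,0,0,0,0,0]]'; python3 -c "
from h import *
s=telemetry.read_state();print(s['tool_pos'],s['ft_force'])"
```

```text
clock: 6.77
tool_pos: [0.6656, -0.1189, 0.1221]
tool_rot: [-0.001, 0.001, 1.0, -0.0]
ft_force: [-0.2, 1.2, -0.5]
finger_gap: 0.0456
[ 0.6655532  -0.11893745  0.1220682 ] [-0.21618868  1.20415506 -0.52256831]
```

```bash
python3 -m handwheel '[[-1,0,0,0.01,0,0,0],[-1,0,0,0.01,0,0,0],[-1,0,0,0.008,0,0,0],[-1,0,0,0.006,0,0,0],[-1,0,0,0.004,0,0,0],[-1,0,0,0,0,0,0],[-1,0,0,0.002,0,0,0],[-1,0,0,0,0,0,0],[-1,0,0,0,0,0,0]]'
```

```text
clock: 7.52
tool_pos: [0.667, -0.1179, 0.0829]
tool_rot: [0.0, 0.0, 1.0, -0.0]
ft_force: [-0.3, 1.0, -0.5]
finger_gap: 0.0455
```

```bash
python3 -m handwheel '[[-1,0,0,0.001,0,0,0],[-1,0,0,0.001,0,0,0],[-1,0,0,0,0,0,0],[-1,0,0,0,0,0,0]]'; python3 -m handwheel '[[0.3,0,0,0,0,0,0],[0.6,0,0,0,0,0,0],[1,0,0,0,0,0,0],[1,0,0,0,0,0,0],[1,0,0,0,0,0,0]]'; python3 -m handwheel '[[1,0,0,-0.02,0,0,0],[1,0,0,-0.03,0,0,0],[1,0,0,-0.03,0,0,0],[1,0,0,-0.03,0,0,0],[1,0,0,0,0,0,0],[1,0,0,0,0,0,0]]'
python3 - <<'E'
from m import *
w,t=get('wrist'),get('top'); p=(.6665,-.119,.1)
for d,q in((w,'wrist'),(t,'top')):
    u,v=proj(d,p); print(q,u,v)
    try: a,s=blob(d,u,v,'pale',25); print(a,s,plane(d,*a,.1).round(4))
    except Exception as e: print(e)
cv2.imwrite('pics/w4.png',w['image'])
s=get('scene');c=s['image'][190:310,200:360]; cv2.imwrite('pics/s4.png',cv2.resize(c,None,fx=4,fy=4))
E
```

```text
clock: 7.85
tool_pos: [0.6672, -0.118, 0.0816]
tool_rot: [0.001, 0.0, 1.0, 0.0]
ft_force: [-2.3, 0.5, 5.9]
finger_gap: 0.0457
clock: 8.27
tool_pos: [0.6668, -0.1179, 0.0805]
tool_rot: [-0.0, 0.0, 1.0, -0.0]
ft_force: [-0.3, -0.8, 0.9]
finger_gap: 0.071
clock: 8.77
tool_pos: [0.6678, -0.1183, 0.1926]
tool_rot: [0.002, 0.0, 1.0, -0.0]
ft_force: [0.1, -0.7, -0.7]
finger_gap: 0.0867
wrist 254.6282179884573 202.2310824897561
min() iterable argument is empty
top 285.4166162612908 134.96935340900575
min() iterable argument is empty
```

View pics/s4.png

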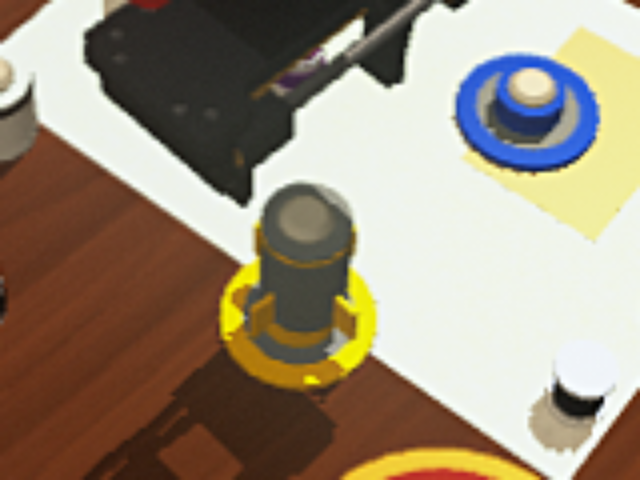

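The grey stage stands upright on the yellow stand (crop ~(305,270)), contact at the predicted height. Next: middle stage.

```bash
python3 -m handwheel '[[1,0.035,-0.006,-0.005,0,0,0],[1,0.035,-0.006,-0.005,0,0,0],[1,0.035,-0.006,-0.005,0,0,0],[1,0.035,-0.006,-0.005,0,0,0],[1,0.035,-0.006,-0.005,0,0,0],[1,0.035,-0.006,0,0,0,0],[1,0,0,0,0,0,0],[1,0,0,0,0,0,0],[1,0,0,0,0,0,0]]'
cat >> m.py <<'E'
def bright(d,p,w=25,name=None):
    "whole-disc / boss by edge: print boss candidates by saturation Otsu near p"
    u,v=map(int,proj(d,p)); c=d['image'][v-w:v+w,u-w:u+w]
    if name: cv2.imwrite(name,cv2.resize(c,None,fx=8,fy=8,interpolation=cv2.INTER_NEAREST))
    return u-w,v-w,c
E
python3 - <<'E'
from m import *
d=get('wrist'); p=(.457,-.156,.056); print(proj(d,p),telemetry.read_state()['tool_pos'])
x0,y0,c=bright(d,p,35,'pics/w5.png')
h=cv2.cvtColor(c,cv2.COLOR_BGR2HSV); print(h[35,35],h[35,::6].tolist())
a,s=blob(d,*proj(d,p),'pale',30); print(a,s,plane(d,*a,.056).round(4))
E
```

```text
clock: 9.67
tool_pos: [0.4571, -0.1533, 0.2153]
tool_rot: [0.0, -0.0, 1.0, 0.0]
ft_force: [0.8, 0.4, 0.6]
finger_gap: 0.087
(np.float64(252.9193405234115), np.float64(183.2768194519854)) [ 0.45747742 -0.15327578  0.21520056]
[ 23  39 237] [[8, 158, 58], [9, 157, 60], [10, 143, 66], [18, 47, 189], [23, 37, 179], [24, 39, 237], [24, 40, 237], [24, 40, 238], [22, 50, 221], [90, 3, 245], [83, 4, 243], [100, 3, 246]]
[254.3357016  181.88632327] [241 169  27  27 563] [ 0.4556 -0.1546  0.056 ]
```

View pics/w5.png

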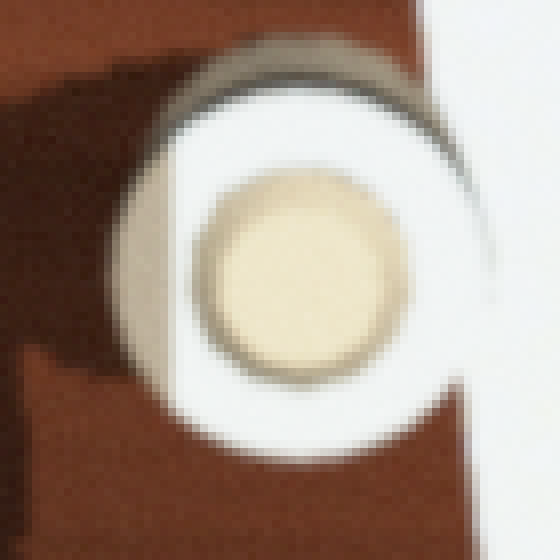

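The white stage is centred in the crop, boss at (302,277). Down and grip.

```bash
python3 -m handwheel '[[1,0.002,-0.001,0.03,0,0,0],[1,0,0,0.03,0,0,0],[1,0,0,0.03,0,0,0],[1,0,0,0.03,0,0,0],[1,0,0,0.025,0,0,0],[1,0,0,0.02,0,0,0],[1,0,0,0.014,0,0,0],[1,0,0,0,0,0,0],[1,0,0,0,0,0,0]]';  python3 -m handwheel '[[0.6,0,0,0,0,0,0],[0.3,0,0,0,0,0,0],[0.1,0,0,0,0,0,0],[-1,0,0,0,0,0,0],[-1,0,0,0,0,0,0],[-1,0,0,0,0,0,0],[-1,0,0,0,0,0,0],[-1,0,0,0,0,0,0]]' 20; python3 -m handwheel '[[-1,0,0,-0.01,0,0,0],[-1,0,0,-0.03,0,0,0],[-1,0,0,-0.035,0,0,0],[-1,0,0,-0.035,0,0,0],[-1,0,0,-0.035,0,0,0],[-1,0,0,-0.035,0,0,0],[-1,0,0,0,0,0,0],[-1,0,0,0,0,0,0]]'
```

```text
clock: 10.47
tool_pos: [0.4546, -0.1552, 0.0356]
tool_rot: [-0.002, -0.0, 1.0, -0.001]
ft_force: [-0.1, 0.0, 1.3]
finger_gap: 0.0868
clock: 11.13
tool_pos: [0.4549, -0.1548, 0.0367]
tool_rot: [0.0, 0.0, 1.0, 0.0]
ft_force: [-0.9, 0.8, 2.0]
finger_gap: 0.0454
clock: 11.8
tool_pos: [0.4558, -0.1552, 0.2189]
tool_rot: [0.002, 0.0, 1.0, 0.0]
ft_force: [0.0, 1.1, -0.0]
finger_gap: 0.0453
```

```bash
python3 -m handwheel '[[-1,-0.035,0.006,0,0,0,0],[-1,-0.035,0.006,0,0,0,0],[-1,-0.035,0.006,0,0,0,0],[-1,-0.035,0.006,0,0,0,0],[-1,-0.035,0.006,0,0,0,0],[-1,-0.0355,0.0065,0,0,0,0],[-1,0,0,0,0,0,0],[-1,0,0,0.025,0,0,0],[-1,0,0,0.025,0,0,0],[-1,0,0,0,0,0,0]]'
python3 - <<'E'
from m import *
print(telemetry.read_state()['tool_pos'])
s=get('scene');c=s['image'][140:280,200:360]; cv2.imwrite('pics/s6.png',cv2.resize(c,None,fx=4,fy=4))
E
```

```text
clock: 12.63
tool_pos: [0.6621, -0.1178, 0.1603]
tool_rot: [-0.005, 0.0, 1.0, -0.0]
ft_force: [-1.6, 1.0, -1.8]
finger_gap: 0.0454
[ 0.66214953 -0.1178369   0.16025887]
```

View pics/s6.png

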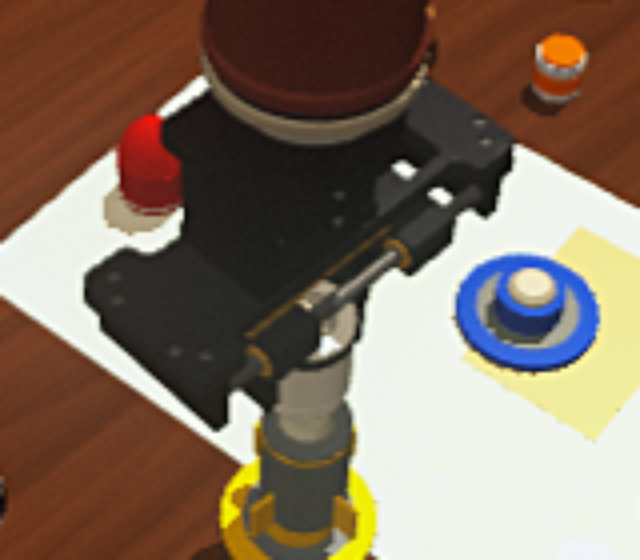

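The middle stage hangs just above the first, roughly aligned. Settle and lower.

```bash
python3 -m handwheel '[[-1,0,0,0,0,0,0],[-1,0,0,0,0,0,0]]'; python3 -m handwheel '[[-1,-0.001,0,0.006,0,0,0],[-1,0,0,0.006,0,0,0],[-1,0,0,0,0,0,0],[-1,0,0,0,0,0,0]]'
```

```text
clock: 12.85
tool_pos: [0.6657, -0.1188, 0.168]
tool_rot: [0.001, 0.0, 1.0, -0.0]
ft_force: [0.5, -0.4, -0.2]
finger_gap: 0.0454
clock: 13.18
tool_pos: [0.6661, -0.1183, 0.1543]
tool_rot: [-0.0, 0.0, 1.0, 0.0]
ft_force: [-0.2, 0.2, -0.7]
finger_gap: 0.0454
```

Position is good: (0.666, -0.1185). Seat height expected: 0.130.

```bash
python3 -m handwheel '[[-1,0,0,0.007,0,0,0],[-1,0,0,0.006,0,0,0],[-1,0,0,0.005,0,0,0],[-1,0,0,0.003,0,0,0],[-1,0,0,0.002,0,0,0],[-1,0,0,0,0,0,0],[-1,0,0,0,0,0,0],[-1,0,0,0,0,0,0]]'
```

```text
clock: 13.85
tool_pos: [0.6664, -0.1185, 0.1317]
tool_rot: [0.0, 0.0, 1.0, -0.0]
ft_force: [0.8, -0.1, -0.3]
finger_gap: 0.0454
```

```bash
python3 -m handwheel '[[-1,0,0,0.001,0,0,0],[-1,0,0,0.001,0,0,0],[-1,0,0,0,0,0,0],[-1,0,0,0,0,0,0]]'; python3 -m handwheel '[[0.3,0,0,0,0,0,0],[0.6,0,0,0,0,0,0],[1,0,0,0,0,0,0],[1,0,0,0,0,0,0],[1,0,0,0,0,0,0],[1,0,0,0,0,0,0]]'; python3 -m handwheel '[[1,0,0,-0.02,0,0,0],[1,0,0,-0.03,0,0,0],[1,0,0,-0.03,0,0,0],[1,0,0,-0.03,0,0,0],[1,0,0,0,0,0,0],[1,0,0,0,0,0,0]]'
```

```text
clock: 14.18
tool_pos: [0.6668, -0.1185, 0.1308]
tool_rot: [0.001, 0.0, 1.0, 0.0]
ft_force: [-2.9, 1.4, 7.8]
finger_gap: 0.0456
clock: 14.68
tool_pos: [0.6663, -0.1184, 0.1294]
tool_rot: [-0.0, 0.0, 1.0, -0.0]
ft_force: [1.1, 0.4, 0.1]
finger_gap: 0.0776
clock: 15.18
tool_pos: [0.6671, -0.1188, 0.2415]
tool_rot: [0.002, 0.0, 1.0, -0.0]
ft_force: [-0.0, -0.9, -1.2]
finger_gap: 0.0867
```

Seated at 0.130 as expected. Next the red nose.

```bash
python3 -m handwheel '[[1,0.0335,0.0149,0,0,0,0],[1,0.0335,0.0149,0,0,0,0],[1,0.0335,0.0149,0,0,0,0],[1,0.0335,0.0149,0,0,0,0],[1,0.0335,0.0149,0,0,0,0],[1,0.0335,0.0149,0,0,0,0],[1,0.0335,0.0149,0,0,0,0],[1,0,0,0.03,0,0,0],[1,0,0,0,0,0,0],[1,0,0,0,0,0,0]]'
python3 - <<'E'
from m import *
d=get('wrist'); print(telemetry.read_state()['tool_pos'],proj(d,(.433,-.015,.04)))
cv2.imwrite('pics/w7.png',cv2.resize(d['image'],None,fx=1.2,fy=1.2))
a,s=blob(d,*proj(d,(.433,-.015,.04)),'red',60); print(a,s,[plane(d,*a,z).round(4) for z in(.03,.045)], d['eye'])
E
```

```text
clock: 16.02
tool_pos: [0.4308, -0.0141, 0.2087]
tool_rot: [-0.001, -0.0, 1.0, -0.0]
ft_force: [0.4, -0.8, -0.6]
finger_gap: 0.087
[ 0.43181775 -0.01443332  0.20935014] (np.float64(255.0636659091078), np.float64(183.77449208709115))
[254.78888154 184.36796823] [ 234  162   43   45 1511] [array([ 0.436 , -0.0153,  0.03  ]), array([ 0.4324, -0.0152,  0.045 ])] [ 0.35893798 -0.01305536  0.34578924]
```

View pics/w7.png

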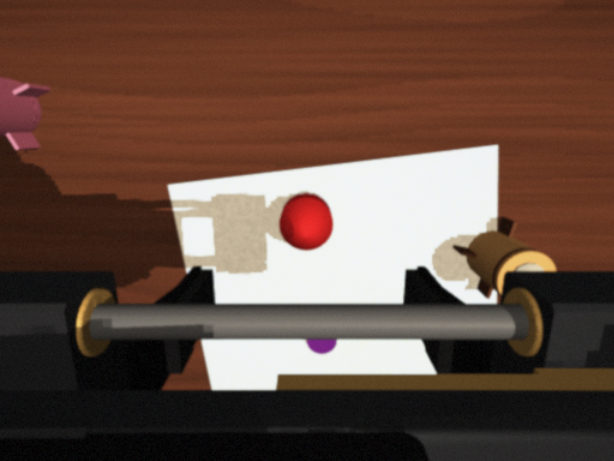

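The red nose is at (306,221), tan booster far right; from this slant the nose's axis is uncertain by a few mm in x. I'll put the camera directly overhead so the height doesn't matter.

```bash
python3 -m handwheel '[[1,-0.038,0,0,0,0,0],[1,-0.038,0,0,0,0,0],[1,0,0,0,0,0,0],[1,0,0,0,0,0,0],[1,0,0,0,0,0,0]]'
python3 - <<'E'
from m import *
d=get('wrist'); print(telemetry.read_state()['tool_pos'],d['eye'])
a,s=blob(d,*proj(d,(.433,-.015,.04)),'red',60); print(a,s,[plane(d,*a,z).round(4) for z in(.0,.034,.05)])
print([plane(d,s[0]+s[2]/2-.5,r,.034).round(4) for r in (s[1]-.5,s[1]+s[3]-.5)])
E
```

```text
clock: 16.48
tool_pos: [0.5082, -0.015, 0.2091]
tool_rot: [-0.001, 0.001, 1.0, -0.002]
ft_force: [0.1, -1.5, 0.3]
finger_gap: 0.0872
[ 0.50774075 -0.01485916  0.20948255] [ 0.43625468 -0.01340257  0.34614612]
[257.79553148 104.81313473] [ 234   84   46   46 1477] [array([ 0.4349, -0.0137,  0.    ]), array([ 0.4351, -0.0137,  0.034 ]), array([ 0.4351, -0.0136,  0.05  ])]
[array([ 0.416 , -0.0148,  0.034 ]), array([ 0.458 , -0.0149,  0.034 ])]
```

```bash
python3 -m handwheel '[[1,0.036,0,0,0,0,0],[1,0.036,0,0,0,0,0],[1,0,0,0.03,0,0,0],[1,0,0,0.03,0,0,0],[1,0,0,0.03,0,0,0],[1,0,0,0.03,0,0,0],[1,0,0,0.025,0,0,0],[1,0,0,0.02,0,0,0],[1,0,0,0,0,0,0],[1,0,0,0,0,0,0]]'
```

```text
clock: 17.37
tool_pos: [0.4351, -0.0144, 0.0449]
tool_rot: [-0.001, 0.0, 1.0, 0.0]
ft_force: [0.1, -0.2, 0.7]
finger_gap: 0.087
```

```bash
python3 -m handwheel '[[1,0,0,0.01,0,0,0],[1,0,0,0.005,0,0,0],[0.6,0,0,0,0,0,0],[0.3,0,0,0,0,0,0],[0.1,0,0,0,0,0,0],[-1,0,0,0,0,0,0],[-1,0,0,0,0,0,0],[-1,0,0,0,0,0,0],[-1,0,0,0,0,0,0],[-1,0,0,0,0,0,0]]' 20; python3 -m handwheel '[[-1,0,0,-0.01,0,0,0],[-1,0,0,-0.03,0,0,0],[-1,0,0,-0.04,0,0,0],[-1,0,0,-0.04,0,0,0],[-1,0,0,-0.04,0,0,0],[-1,0,0,-0.04,0,0,0],[-1,0,0,-0.03,0,0,0],[-1,0,0,0,0,0,0],[-1,0,0,0,0,0,0]]'
```

```text
clock: 18.2
tool_pos: [0.4359, -0.0141, 0.0297]
tool_rot: [0.0, 0.0, 1.0, -0.0]
ft_force: [-0.3, 0.3, 1.8]
finger_gap: 0.0455
clock: 18.95
tool_pos: [0.4366, -0.0139, 0.2609]
tool_rot: [0.001, 0.0, 1.0, 0.001]
ft_force: [0.0, 0.6, -1.0]
finger_gap: 0.0455
```

```bash
python3 -m handwheel '[[-1,-0.033,-0.015,0,0,0,0],[-1,-0.033,-0.015,0,0,0,0],[-1,-0.033,-0.015,0,0,0,0],[-1,-0.033,-0.015,0,0,0,0],[-1,-0.033,-0.015,0,0,0,0],[-1,-0.033,-0.015,0,0,0,0],[-1,-0.032,-0.0145,0,0,0,0],[-1,0,0,0,0,0,0],[-1,0,0,0,0,0,0],[-1,0,0,0,0,0,0]]'; python3 -m handwheel '[[-1,0,0,0.025,0,0,0],[-1,0,0,0.02,0,0,0],[-1,0,0,0.015,0,0,0],[-1,0,0,0,0,0,0],[-1,0,0,0,0,0,0],[-1,0,0,0,0,0,0]]'
python3 - <<'E'
from m import *
s=get('scene');c=s['image'][110:270,190:350]; cv2.imwrite('pics/s8.png',cv2.resize(c,None,fx=3,fy=3))
E
```

```text
clock: 19.78
tool_pos: [0.6645, -0.119, 0.2579]
tool_rot: [-0.001, 0.001, 1.0, -0.0]
ft_force: [-0.5, -0.1, -0.7]
finger_gap: 0.0453
clock: 20.28
tool_pos: [0.6655, -0.118, 0.2011]
tool_rot: [0.001, -0.0, 1.0, 0.0]
ft_force: [-1.0, 0.9, -0.5]
finger_gap: 0.0455
```

View pics/s8.png

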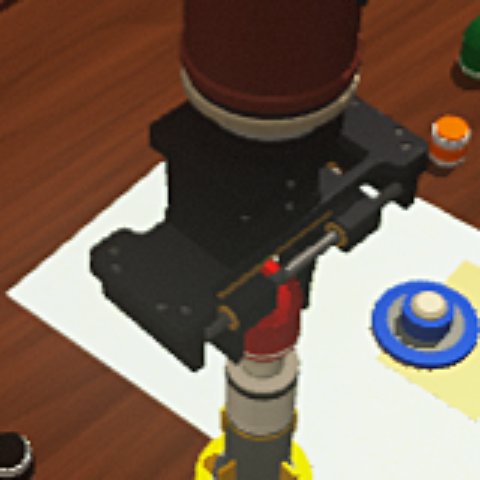

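The red nose (270,310) hangs just above the white stage's boss, aligned. Lowering to 0.174.

```bash
python3 -m handwheel '[[-1,0,0,0.008,0,0,0],[-1,0,0,0.007,0,0,0],[-1,0,0,0.005,0,0,0],[-1,0,0,0.003,0,0,0],[-1,0,0,0.002,0,0,0],[-1,0,0,0,0,0,0],[-1,0,0,0,0,0,0],[-1,0,0,0,0,0,0]]'; python3 -m handwheel '[[-1,0,0,0.001,0,0,0],[-1,0,0,0.001,0,0,0],[-1,0,0,0,0,0,0],[-1,0,0,0,0,0,0]]'
```

```text
clock: 21.0
tool_pos: [0.6655, -0.1185, 0.1747]
tool_rot: [0.0, 0.0, 1.0, -0.0]
ft_force: [-0.7, -0.2, 0.0]
finger_gap: 0.0454
clock: 21.33
tool_pos: [0.666, -0.1187, 0.1738]
tool_rot: [0.001, 0.0, 1.0, -0.0]
ft_force: [-0.3, 0.1, 6.4]
finger_gap: 0.0458
```

```bash
python3 -m handwheel '[[0.3,0,0,0,0,0,0],[0.6,0,0,0,0,0,0],[1,0,0,0,0,0,0],[1,0,0,0,0,0,0],[1,0,0,0,0,0,0],[1,0,0,0,0,0,0]]'; python3 -m handwheel '[[1,0,0,-0.02,0,0,0],[1,0,0,-0.03,0,0,0],[1,0,0,-0.035,0,0,0],[1,0,0,-0.035,0,0,0],[1,0,0,0,0,0,0]]'; python3 -m handwheel '[[1,0.0216,0.0306,0,0,0,0],[1,0.0216,0.0306,0,0,0,0],[1,0.0216,0.0306,0,0,0,0],[1,0.0216,0.0306,0,0,0,0],[1,0.0216,0.0306,0.01,0,0,0],[1,0.0216,0.0306,0.01,0,0,0],[1,0.0216,0.0306,0.01,0,0,0],[1,0.0216,0.0306,0.01,0,0,0],[1,0.0216,0.0306,0.01,0,0,0],[1,0,0,0,0,0,0]]'; python3 -m handwheel '[[1,0,0,0,0,0,0],[1,0,0,0,0,0,0]]'
python3 - <<'E'
from m import *
s=get('scene');c=s['image'][110:290,180:360]; c=cv2.resize(c,None,fx=3,fy=3)
d=get('wrist'); p=(.472,.157,.07); u,v=proj(d,p); print(u,v,telemetry.read_state()['tool_pos'])
try:
  a,st=blob(d,u,v,'pale',30); print(a,st,plane(d,*a,.07))
except Exception as e: print(e)
u,v=int(u),int(v); w=cv2.resize(d['image'][max(v-30,0):v+30,u-30:u+30],(240,240),interpolation=cv2.INTER_NEAREST)
print(d['image'][v,u-18:u+18:2].tolist())
c[-240:,-240:]=w; cv2.imwrite('pics/s9.png',c)
E
```

```text
clock: 21.83
tool_pos: [0.6654, -0.1184, 0.1724]
tool_rot: [-0.0, 0.0, 1.0, 0.0]
ft_force: [0.7, 0.2, 0.6]
finger_gap: 0.0779
clock: 22.25
tool_pos: [0.6674, -0.1198, 0.2999]
tool_rot: [0.004, 0.0, 1.0, -0.001]
ft_force: [0.8, -1.3, 0.6]
finger_gap: 0.087
clock: 23.08
tool_pos: [0.4662, 0.1634, 0.2406]
tool_rot: [-0.002, -0.004, 1.0, 0.001]
ft_force: [0.2, 0.2, 0.2]
finger_gap: 0.0869
clock: 23.25
tool_pos: [0.4713, 0.1567, 0.2427]
tool_rot: [0.0, -0.0, 1.0, 0.0]
ft_force: [0.5, 0.4, -0.2]
finger_gap: 0.0869
256.81271102727345 180.3142832301956 [0.47196168 0.15579038 0.24287478]
[259.43103448 180.79310345] [246 169  27  25 522] [0.4724972  0.15961981 0.07      ]
[[104, 185, 235], [110, 193, 239], [107, 191, 238], [108, 188, 237], [127, 171, 202], [142, 168, 182], [183, 214, 226], [203, 231, 239], [204, 231, 238], [202, 230, 237], [200, 230, 238], [203, 231, 239], [205, 232, 239], [203, 231, 238], [203, 231, 239], [197, 227, 236], [180, 211, 224], [156, 200, 226]]
```

View pics/s9.png

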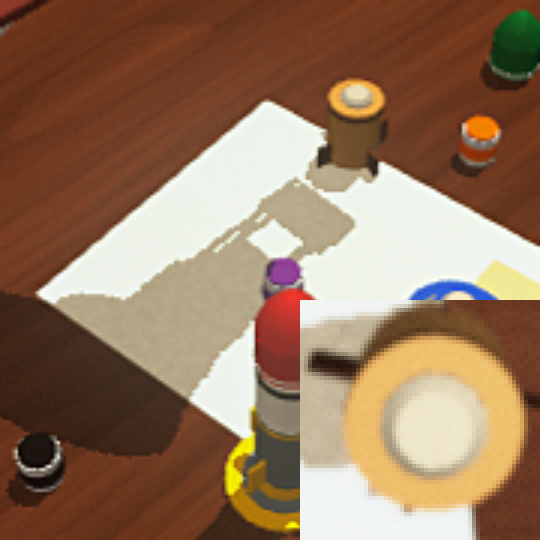

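The yellow stack stands upright and touching; the tan booster's boss in the inset is at (435,425). Down on the booster.

```bash
python3 -m handwheel '[[1,-0.001,0.003,0.03,0,0,0],[1,0,0,0.03,0,0,0],[1,0,0,0.03,0,0,0],[1,0,0,0.03,0,0,0],[1,0,0,0.03,0,0,0],[1,0,0,0.025,0,0,0],[1,0,0,0.015,0,0,0],[1,0,0,0,0,0,0],[1,0,0,0,0,0,0]]'; python3 -m handwheel '[[0.6,0,0,0,0,0,0],[0.3,0,0,0,0,0,0],[0.1,0,0,0,0,0,0],[-1,0,0,0,0,0,0],[-1,0,0,0,0,0,0],[-1,0,0,0,0,0,0],[-1,0,0,0,0,0,0],[-1,0,0,0,0,0,0]]' 20; python3 -m handwheel '[[-1,0,0,-0.01,0,0,0],[-1,0,0,-0.03,0,0,0],[-1,0,0,-0.035,0,0,0],[-1,0,0,-0.035,0,0,0],[-1,0,0,-0.03,0,0,0],[-1,0,0,0,0,0,0],[-1,0,0,0,0,0,0]]'
```

```text
clock: 24.1
tool_pos: [0.4727, 0.1585, 0.0525]
tool_rot: [-0.0, 0.001, 1.0, -0.001]
ft_force: [-0.1, 0.2, 0.6]
finger_gap: 0.0872
clock: 24.77
tool_pos: [0.4722, 0.16, 0.0527]
tool_rot: [0.0, 0.0, 1.0, 0.0]
ft_force: [0.2, -0.2, 3.1]
finger_gap: 0.0452
clock: 25.35
tool_pos: [0.4729, 0.1605, 0.1944]
tool_rot: [0.001, -0.0, 1.0, 0.002]
ft_force: [0.3, 0.9, -1.7]
finger_gap: 0.0454
```

```bash
python3 -m handwheel '[[-1,-0.0325,0.003,0,0,0,0],[-1,-0.0325,0.003,0,0,0,0],[-1,-0.0325,0.003,0,0,0,0],[-1,-0.0325,0.003,0,0,0,0],[-1,-0.0325,0.003,0,0,0,0],[-1,0,0,0,0,0,0],[-1,0,0,0,0,0,0],[-1,0,0,0,0,0,0]]'
python3 - <<'E'
from m import *
d=get('wrist'); u,v=proj(d,(.661,.074,.03)); print(u,v)
a,s=blob(d,u,v,'pale',20); print(a,s,plane(d,*a,.03).round(4),telemetry.read_state()['tool_pos'])
cv2.imwrite('pics/w10.png',d['image'])
E
```

```text
clock: 26.02
tool_pos: [0.6338, 0.174, 0.1911]
tool_rot: [-0.001, 0.001, 1.0, -0.001]
ft_force: [-1.1, 0.9, -1.3]
finger_gap: 0.0459
154.84245886286254 210.296500462858Traceback (most recent call last):
  File "<stdin>", line 3, in <module>
  File "m.py", line 9, in blob
    j=min((i for i in range(1,n) if st[i,4]>10),key=lambda i:np.hypot(c[i][0]-u,c[i][1]-v)-.05*st[i,4])
ValueError: min() iterable argument is empty
```

```bash
sed -i 's/(V>165)/(V>VMIN)/; s/^def blob/VMIN=165\ndef blob/' m.py
python3 - <<'E'
import m
from m import *
m.VMIN=80
d=get('wrist'); u,v=proj(d,(.661,.074,.03)); print(telemetry.read_state()['tool_pos'])
c=d['image'][int(v)-40:int(v)+40,int(u)-40:int(u)+40]
cv2.imwrite('pics/w10.png',cv2.resize(c,None,fx=5,fy=5))
try: a,s=blob(d,u,v,'pale',20); print(a,s,plane(d,*a,.03).round(4),u,v)
except Exception as e: print(e)
E
```

```text
[0.63353659 0.17483794 0.19223352]
[157.32617188 208.95117188] [145 197  26  25 512] [0.6597 0.077  0.03  ] 154.3851483433881 210.180678915633
```

View pics/w10.png

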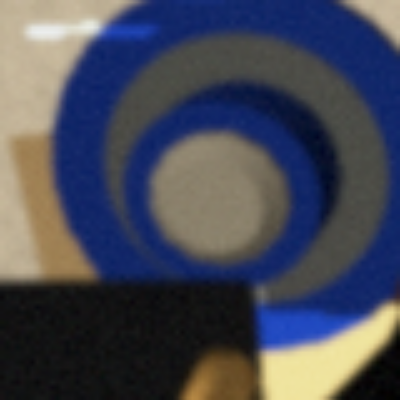

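The blue stand's boss is at crop (205–216,195), in the gripper's shadow, so the stand lies at about (0.660, 0.0757). Moving over.

```bash
python3 -m handwheel '[[-1,-0.0088,-0.033,0,0,0,0],[-1,-0.0088,-0.033,0,0,0,0],[-1,-0.0087,-0.033,0,0,0,0],[-1,0,0,0.03,0,0,0],[-1,0,0,0.03,0,0,0],[-1,0,0,0.015,0,0,0],[-1,0,0,0,0,0,0],[-1,0,0,0,0,0,0],[-1,0,0,0,0,0,0]]'
```

```text
clock: 26.87
tool_pos: [0.6615, 0.0766, 0.1193]
tool_rot: [0.001, -0.0, 1.0, 0.0]
ft_force: [1.1, 0.7, 0.0]
finger_gap: 0.0458
```

```bash
python3 -m handwheel '[[-1,0.001,-0.001,0.01,0,0,0],[-1,0,0,0.01,0,0,0],[-1,0,0,0.01,0,0,0],[-1,0,0,0.006,0,0,0],[-1,0,0,0.004,0,0,0],[-1,0,0,0.002,0,0,0],[-1,0,0,0,0,0,0],[-1,0,0,0,0,0,0],[-1,0,0,0,0,0,0]]'; python3 -m handwheel '[[-1,0,0,0.001,0,0,0],[-1,0,0,0,0,0,0],[-1,0,0,0,0,0,0]]'
```

```text
clock: 27.62
tool_pos: [0.6597, 0.075, 0.0764]
tool_rot: [-0.0, 0.0, 1.0, 0.0]
ft_force: [-6.3, 0.1, 9.9]
finger_gap: 0.0449
clock: 27.87
tool_pos: [0.6598, 0.075, 0.0763]
tool_rot: [-0.0, 0.0, 1.0, 0.001]
ft_force: [-9.3, 0.1, 19.6]
finger_gap: 0.0456
```

```bash
python3 -m handwheel '[[-1,0.001,0,-0.0015,0,0,0],[0.3,0,0,0,0,0,0],[0.6,0,0,0,0,0,0],[1,0,0,0,0,0,0],[1,0,0,0,0,0,0],[1,0,0,0,0,0,0],[1,0,0,0,0,0,0]]'; python3 -m handwheel '[[1,0,0,-0.02,0,0,0],[1,0,0,-0.03,0,0,0],[1,0,0,-0.035,0,0,0],[1,0,0,-0.035,0,0,0],[1,0,0,0,0,0,0],[1,0,0,0,0,0,0]]'
python3 - <<'E'
import m
from m import *
m.VMIN=80
d=get('wrist'); u,v=proj(d,(.66,.075,.094)); print(telemetry.read_state()['tool_pos'])
try: a,s=blob(d,u,v,'pale',30); print(a,s,plane(d,*a,.094).round(4))
except Exception as e: print(e)
E
```

```text
clock: 28.45
tool_pos: [0.6589, 0.0749, 0.0759]
tool_rot: [-0.0, 0.0, 1.0, -0.0]
ft_force: [0.7, -0.0, -0.0]
finger_gap: 0.0777
clock: 28.95
tool_pos: [0.6601, 0.0748, 0.1983]
tool_rot: [0.002, 0.0, 1.0, 0.001]
ft_force: [-0.7, 0.0, -0.3]
finger_gap: 0.0869
[0.65913919 0.07502604 0.19641293]
[257.12079701 197.28518057] [241 182  33  31 803] [0.6584 0.0761 0.094 ]
```

```bash
python3 -m handwheel '[[1,0.011,0.035,0,0,0,0],[1,0.011,0.035,0,0,0,0],[1,0.011,0.035,0,0,0,0],[1,0.011,0.035,0,0,0,0],[1,0.011,0.035,0,0,0,0],[1,0.011,0.035,0,0,0,0],[1,0.011,0.035,0,0,0,0],[1,0.011,0.035,0,0,0,0],[1,0,0,0,0,0,0],[1,0,0,0,0,0,0]]'; python3 -m handwheel '[[1,0,0,0,0,0,0]]'
python3 - <<'E'
from m import *
d=get('wrist'); print(telemetry.read_state()['tool_pos'],d['eye'])
u,v=proj(d,(.498,.354,.03))
s2=get('scene')['image'][100:260,200:360]
x=cv2.resize(d['image'][max(int(v)-40,0):max(int(v)-40,0)+80,int(u)-40:int(u)+40],(480,480))
cv2.imwrite('pics/w11.png',np.hstack([x,cv2.resize(s2,(480,480))])[:, :800])
a,s=blob(d,u,v,'grn',45); print(u,v,a,s,[plane(d,*a,z).round(4) for z in(.0,.034)])
b=[plane(d,s[0]+s[2]/2-.5,r,.034).round(4) for r in (s[1]-.5,s[1]+s[3]-.5)]; print(b)
E
```

```text
clock: 29.83
tool_pos: [0.5687, 0.358, 0.1938]
tool_rot: [-0.001, -0.003, 1.0, -0.001]
ft_force: [0.6, -0.8, -0.5]
finger_gap: 0.0873
clock: 29.92
tool_pos: [0.5705, 0.3543, 0.1947]
tool_rot: [-0.001, 0.0, 1.0, -0.001]
ft_force: [-0.2, -0.3, -0.7]
finger_gap: 0.0867
[0.57108409 0.35335755 0.19510569] [0.49852863 0.35556733 0.33171048]
255.8153895828433 105.21855905739048 [256.68684864 106.49330025] [ 232   81   50   52 2015] [array([0.4992, 0.3547, 0.    ]), array([0.4991, 0.3548, 0.034 ])]
[array([0.4769, 0.3547, 0.034 ]), array([0.5223, 0.3546, 0.034 ])]
```

View pics/w11.png

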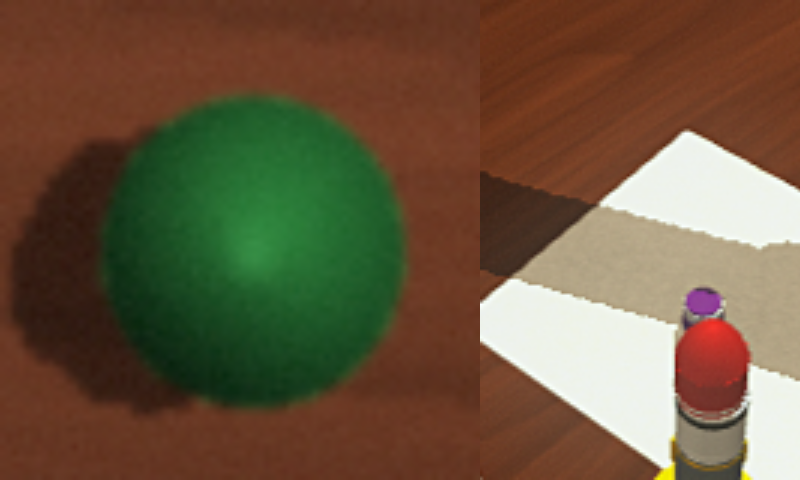

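The green nose is seen straight from above, centre (255,250) in the crop; its axis is at (0.4993, 0.3548).

```bash
python3 -m handwheel '[[1,0.036,0,0,0,0,0],[1,0.0355,0.001,0,0,0,0],[1,0,0,0.03,0,0,0],[1,0,0,0.03,0,0,0],[1,0,0,0.03,0,0,0],[1,0,0,0.025,0,0,0],[1,0,0,0.02,0,0,0],[1,0,0,0.015,0,0,0],[1,0,0,0,0,0,0],[1,0,0,0,0,0,0]]'; python3 -m handwheel '[[1,0,0,0.01,0,0,0],[1,0,0,0.005,0,0,0],[0.6,0,0,0,0,0,0],[0.3,0,0,0,0,0,0],[0.1,0,0,0,0,0,0],[-1,0,0,0,0,0,0],[-1,0,0,0,0,0,0],[-1,0,0,0,0,0,0],[-1,0,0,0,0,0,0],[-1,0,0,0,0,0,0]]' 20; python3 -m handwheel '[[-1,0,0,-0.01,0,0,0],[-1,0,0,-0.03,0,0,0],[-1,0,0,-0.04,0,0,0],[-1,0,0,-0.04,0,0,0],[-1,0,0,-0.04,0,0,0],[-1,0,0,0,0,0,0],[-1,0,0,0,0,0,0]]'
```

```text
clock: 30.85
tool_pos: [0.4999, 0.3549, 0.0461]
tool_rot: [-0.0, 0.001, 1.0, -0.0]
ft_force: [0.4, 0.0, 0.3]
finger_gap: 0.0868
clock: 31.68
tool_pos: [0.4995, 0.356, 0.0312]
tool_rot: [0.0, 0.0, 1.0, 0.0]
ft_force: [-0.1, -1.4, 1.4]
finger_gap: 0.0456
clock: 32.27
tool_pos: [0.5007, 0.3566, 0.1942]
tool_rot: [0.002, 0.0, 1.0, 0.002]
ft_force: [-1.3, 0.9, -2.2]
finger_gap: 0.0453
```

```bash
python3 -m handwheel '[[-1,-0.0177,-0.0312,0,0,0,0],[-1,-0.0177,-0.0312,0,0,0,0],[-1,-0.0177,-0.0312,0,0,0,0],[-1,-0.0177,-0.0312,0,0,0,0],[-1,-0.0177,-0.0312,0,0,0,0],[-1,-0.0177,-0.0312,0,0,0,0],[-1,-0.0177,-0.0312,0,0,0,0],[-1,-0.0177,-0.0312,0,0,0,0],[-1,-0.0177,-0.0312,0,0,0,0],[-1,0,0,0,0,0,0]]'; python3 -m handwheel '[[-1,0,0,0.02,0,0,0],[-1,0,0,0.02,0,0,0],[-1,0,0,0.01,0,0,0],[-1,0,0,0,0,0,0],[-1,0,0,0,0,0,0],[-1,0,0,0,0,0,0]]'
python3 - <<'E'
from m import *
cv2.imwrite('pics/s12.png',cv2.resize(get('scene')['image'][110:270,230:390],None,fx=3,fy=3))
E
```

```text
clock: 33.1
tool_pos: [0.6599, 0.0654, 0.1905]
tool_rot: [-0.0, 0.005, 1.0, -0.002]
ft_force: [-0.1, -1.6, 0.1]
finger_gap: 0.0456
clock: 33.6
tool_pos: [0.659, 0.0752, 0.1419]
tool_rot: [0.0, -0.0, 1.0, -0.0]
ft_force: [-0.2, -0.0, -0.6]
finger_gap: 0.0454
```

View pics/s12.png

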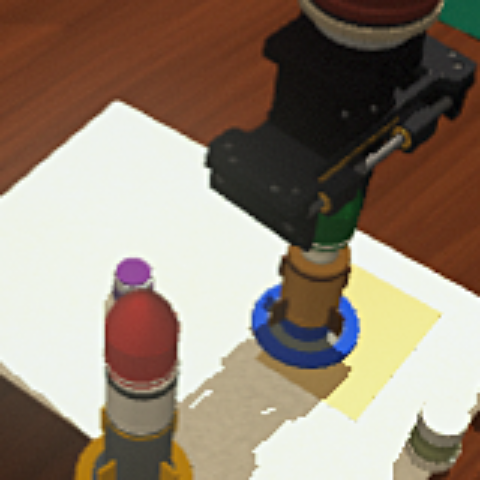

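The booster is seated upright and the green nose (335,215) hangs aligned over it. Lower to 0.119.

```bash
python3 -m handwheel '[[-1,0,0,0.008,0,0,0],[-1,0,0,0.006,0,0,0],[-1,0,0,0.004,0,0,0],[-1,0,0,0.002,0,0,0],[-1,0,0,0.001,0,0,0],[-1,0,0,0,0,0,0],[-1,0,0,0,0,0,0],[-1,0,0,0,0,0,0]]'; python3 -m handwheel '[[-1,0,0,0.001,0,0,0],[-1,0,0,0.001,0,0,0],[-1,0,0,0,0,0,0],[-1,0,0,0,0,0,0]]'
```

```text
clock: 34.32
tool_pos: [0.6589, 0.0751, 0.1203]
tool_rot: [0.0, 0.0, 1.0, 0.0]
ft_force: [0.4, 0.4, -0.4]
finger_gap: 0.0456
clock: 34.65
tool_pos: [0.6592, 0.0751, 0.1192]
tool_rot: [0.001, 0.0, 1.0, 0.0]
ft_force: [-2.2, 0.2, 6.7]
finger_gap: 0.0454
```

```bash
python3 -m handwheel '[[0.3,0,0,0,0,0,0],[0.6,0,0,0,0,0,0],[1,0,0,0,0,0,0],[1,0,0,0,0,0,0],[1,0,0,0,0,0,0],[1,0,0,0,0,0,0]]'; python3 -m handwheel '[[1,0,0,-0.02,0,0,0],[1,0,0,-0.03,0,0,0],[1,0,0,-0.035,0,0,0],[1,0,0,-0.035,0,0,0],[1,0,0,-0.02,0,0,0],[1,0,0,0,0,0,0]]'; python3 -m handwheel '[[1,0.015,0.035,0,0,0,0],[1,0.015,0.035,0,0,0,0],[1,0.015,0.035,0,0,0,0],[1,0.015,0.035,0,0,0,0],[1,0.015,0.035,0,0,0,0],[1,0.015,0.035,0,0,0,0],[1,0.015,0.035,0,0,0,0],[1,0.015,0.035,0,0,0,0],[1,0.015,0.035,0,0,0,0],[1,0,0,0,0,0,0]]'; python3 -m handwheel '[[1,0,0,0,0,0,0],[1,0,0,0,0,0,0],[1,0,0,0,0,0,0]]'
python3 - <<'E'
from m import *
s,t=get('scene')['image'],get('top')['image']
a=cv2.resize(s[90:310,120:400],None,fx=2.5,fy=2.5); cv2.imwrite('pics/f1.png',a)
cv2.imwrite('pics/f2.png',cv2.resize(t[80:260,120:390],None,fx=2.5,fy=2.5))
E
```

```text
clock: 35.15
tool_pos: [0.6586, 0.0751, 0.1179]
tool_rot: [-0.0, 0.0, 1.0, -0.0]
ft_force: [0.3, -0.7, -0.5]
finger_gap: 0.0773
clock: 35.65
tool_pos: [0.6606, 0.0746, 0.2633]
tool_rot: [0.003, 0.0, 1.0, 0.001]
ft_force: [0.1, -0.9, 0.2]
finger_gap: 0.087
clock: 36.48
tool_pos: [0.5182, 0.3998, 0.2562]
tool_rot: [-0.002, -0.006, 1.0, 0.001]
ft_force: [-1.1, 1.4, -1.5]
finger_gap: 0.0871
clock: 36.73
tool_pos: [0.5246, 0.3884, 0.2579]
tool_rot: [0.0, 0.001, 1.0, -0.0]
ft_force: [0.8, 0.1, -0.1]
finger_gap: 0.0872
```

View pics/f1.png

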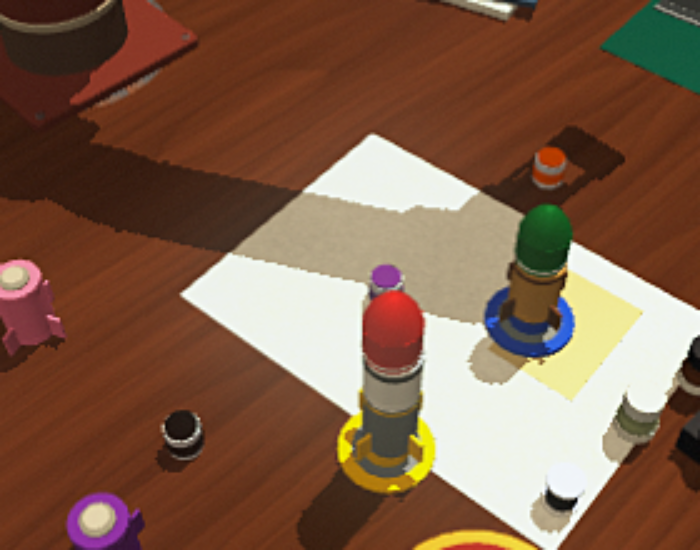

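Both rockets stand upright and closed, and all three tins are standing. I'll do a quick numeric check of the tins in the top view, then hand in.

Run:
```python
from m import *
t=get('top'); a=cv2.imread('pics/top0.png'); a=cv2.resize(a,(512,384),interpolation=cv2.INTER_AREA)
for n,(u,v) in {'orange':(251,262),'black':(483,272),'purple':(367,267)}.items():
    u,v=int(u/1.5),int(v/1.5); r=np.s_[v-12:v+12,u-12:u+12]
    f=lambda i:cv2.cvtColor(i[r],cv2.COLOR_BGR2GRAY).astype(np.float32) if n=='black' else i[r][...,0 if n=='orange' else 1].astype(np.float32)
    print(n,np.round(cv2.phaseCorrelate(f(a),f(t['image']),cv2.createHanningWindow((24,24),cv2.CV_32F)),2))
from workcell import job
print(job.finish_job())
```

```text
Traceback (most recent call last):
ValueError: setting an array element with a sequence. The requested array has an inhomogeneous shape after 1 dimensions. The detected shape was (2,) + inhomogeneous part.
```

Run:
```python
from m import *
t=get('top'); a=cv2.imread('pics/top0.png'); a=cv2.resize(a,(512,384),interpolation=cv2.INTER_AREA)
for n,(u,v) in {'orange':(251,262),'black':(483,272),'purple':(367,267)}.items():
    u,v=int(u/1.5),int(v/1.5); r=np.s_[v-12:v+12,u-12:u+12]
    f=lambda i:cv2.cvtColor(i[r],cv2.COLOR_BGR2GRAY).astype(np.float32) if n=='black' else i[r][...,0 if n=='orange' else 1].astype(np.float32)
    print(n,cv2.phaseCorrelate(f(a),f(t['image']),cv2.createHanningWindow((24,24),cv2.CV_32F)))
from workcell import job
print(job.finish_job())
```

```text
orange ((0.10614659246675018, 0.24548394099289617), 0.9385198354721069)
black ((-0.10697457868616311, -0.06255276761893924), 1.0120584002385538)
purple ((-0.11740075796917182, 0.16445342918585837), 0.8862466205739312)
the job is handed in; nothing more can be done
None
```

Both rockets are assembled and the job is handed in at about 37 s of the 131 s allowed. The yellow stand holds the grey first stage, the white middle stage and the red nose. The blue stand holds the tan booster and the green nose. All parts are released and the gripper is clear.

**Seating:** every part made contact within about 1 mm of its predicted height. The final scene picture shows both stacks upright and closed.

**Tins:** all three are still standing, and none moved more than 0.3 px in the top view (under 1 mm).

**Checks that failed or disagreed:**
- **Camera offset:** the fixed cameras and the wrist camera differed by about 2–4 mm, so I placed by the wrist camera.
- **Booster contact:** it touched its boss slightly off-centre, with about 9 N sideways and 20 N down. I backed off before letting go, and it then stood upright.
- **Final top view:** I could not view this picture because the 16-picture limit was reached, so the top view was checked only by the tin numbers.

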